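# Index the rotary table to bring the lamp frame to the station

## Robot

A 6-joint arm with a two-finger parallel gripper is mounted at the origin on the work surface; the furniture and walls round the work are solid. World frame = base frame: x ahead of the robot, y to its left, z up, the work surface at z = 0. Lengths are in mm, angles in rad, forces in N, time in s.
With the tool pointing down it reaches from about 250 to 775 mm from the base axis. Payload 8.9 kg.
Tool frame: the origin (TCP) lies between the finger pads; the fingertips stand 11 mm ahead of it and the grasp point (between the pads) lies 8 mm behind it (ctrl.nose_length is the distance from the TCP to the fingertips, in mm); z points along the fingers, y is the line along which they close (so a half turn about z gives the same grasp; the last joint's range is limited). The gripper opens to 85 mm and grips with 20 to 120 N. Pads are 22 mm wide; open, the fingers measure 114 mm over their backs; the gripper's body (76 mm by 85 mm) begins 54 mm behind the grasp point. The pads swing forward as they close: fully open they stand 13 mm farther back than shut.
Start: joints at [-1.239, 0.291, -0.153, 1.127, 0, 1.431], TCP at [238.141, -467.881, 242.305] pointing down, gripper open.
Joint ranges: [-2.52, 2.52], [-0.91, 1.74], [-1.3, 1.37], [-1.96, 2.02], [-1.52, 1.47], [-3.14, 3.14]. Speed limits (rad/s): [2.22, 2.22, 2.79, 3.14, 3.14, 3.14].

## Interface

Orientations are given as a unit quaternion [x, y, z, w].
In Python, from rig import ctrl, viewer, read_t, read_q, read_joint_velocities, read_joint_efforts, read_tool_pos, read_ee_rot, read_force, read_moment, read_gripper_width, read_gripper_force gives the robot as it stands. Calls block until the motion is done:
- ctrl.move_pose(position, orientation): joint-space move of the TCP to a pose.
- ctrl.line_to(position, orientation=None, velocity=150): straight line of the TCP; orientation=None keeps the orientation; velocity is the mean speed in mm/s.
- ctrl.move_j(angles): joint-space move.
- ctrl.let_go() and ctrl.clamp(grasp_force=None): open the fingers fully, or close them until they stop; grasp_force is the grip in N (None keeps the last).
- ctrl.pause(seconds).
- ctrl.inverse_kinematics(position, orientation): joint angles nearest the present ones, or None.
- viewer.camera(name): name is "side" or "top"; returns a dict with "image" (384x512x3 uint8, red, green, blue), "intrinsics" (3x3 intrinsics, pixels), "dist" ([k1, k2, p1, p2, k3] as OpenCV has them; the pictures are not rectified), "R" (3x3) and "t" (3): a world point X has camera coordinates R X + t. Camera axes: x right, y down, z forward; pixel columns grow to the right and rows downward; lengths in mm; the calibration is good to about 2 mm. A picture is of the moment at which its call begins. There is no depth.
A pose or a line that the arm cannot do raises ctrl.PlanningError and nothing moves.
- ctrl.finish_job(): hands the job in; it is judged then, once.
Readings, each from a call of its own:
- read_t(): time.
- read_q(): joint angles.
- read_joint_velocities(): joint speeds.
- read_joint_efforts(): joint torques, N m.
- read_tool_pos(): TCP position.
- read_ee_rot(): TCP orientation.
- read_force(): force on the tool from outside, world axes, zero at the start.
- read_moment(): the same for the moment, N m.
- read_gripper_width(): opening from 0.0 (shut) to 1.0 (fully open).
- read_gripper_force(): force on a finger pad.
Only numpy, scipy, OpenCV 4.12 (cv2) and the standard library are available. Lean on these libraries where they do the work, as an engineer would, in place of code of your own. Each camera call takes 0.05 s, during which the arm holds its last target. There are 200 camera calls.

## Task

Push the rotary index table round by one position, so that the cream lamp frame it carries comes to the red station block, and leave the table clicked home in that position. The lamp frame may lie on either side, so turn the way that brings it straight to the red block; do not touch the frame or the white lamp cap, which must both ride along in their nests.

Things in the scene. Friction and masses are not known exactly. Their poses are not given: they have to be found in the camera images.
- index_base: Fixed grey base of the rotary index table; origin on the turning axis at bench height, z up. Its red station block (28 x 44 x 36 mm high) lies along the base's -x, 171 mm from the axis. Above it turns an aluminium disc, 290 mm across, upper face 40 mm over the bench, with 4 square nests (rails 16 mm high) 80 mm from the axis; at the start along base -x and +x (empty), +y and -y (loaded).
- index_top (a joint): Angle of the disc (rad, + anticlockwise from above, 0 at start); detents every quarter turn. 4 upright orange push posts, 16 mm thick, 130 mm from the axis, tops 110 mm over the bench, stand between the nests, at angle 0 at 45, 135, 225, 315 degrees from base +x, and turn with it. Up to 8 N on a post turns it; past 45 degrees it pulls itself into the next detent when let go.
- lamp_frame: Loose cream square lamp frame with four thin black upright pins, 72 x 72 x 44 mm, lying in the nest at the base's +y or -y side. Origin at the centre of its underside.
- lamp_cap: Loose white lamp cap, a 66 x 66 mm foot with one upright blade, 79 mm high in all, in the nest opposite the lamp frame. Origin at the centre of its underside.
There are look-alikes about, which are no part of the job. Leave any purple look-alike of the lamp_cap alone.

How it is judged (in metres and radians):
At the end, for the whole second after the job is handed in: The index table rests in the detent one quarter turn from where it began (within 8 degrees), the lamp frame lies flat in its nest at the red station block (within 15 mm radially and 18 mm sideways), and the lamp cap stands upright in its nest on the far side from the block (within 20 mm) ((value of joint index_top between 1.42 and 1.72 rad or value of joint index_top between -1.72 and -1.42 rad) and velocity of joint index_top between -0.1 and 0.1 rad/s and x of lamp_frame in the frame of index_base between -0.095 and -0.065 m and y of lamp_frame in the frame of index_base between -0.018 and 0.018 m and z of lamp_frame in the frame of index_base below 0.05 m and angle between lamp_frame's own z axis and vertical below 0.15 rad and linear speed of lamp_frame below 0.05 m/s and x of lamp_cap in the frame of index_base between 0.06 and 0.1 m and y of lamp_cap in the frame of index_base between -0.02 and 0.02 m and z of lamp_cap in the frame of index_base below 0.055 m and angle between lamp_cap's own z axis and vertical below 0.2 rad); the robot touches nothing.
It fails at once if the robot touches the lamp frame (contact force between any of the fingers, the arm and lamp_frame above 1 N).
It fails at once if the robot touches the lamp cap (contact force between any of the fingers, the arm and lamp_cap above 1 N).
It also fails if it takes over 34 s, if anything falls off the work surface, if the arm or the gripper's body presses on something with over 40 N, if the wrist force passes 120 N, or if a joint passes its speed limit or range.

## Working session

There is one attempt and no reset: what is moved stays moved. The work goes in short steps, each a Python script; the robot and the scene stay as the last script left them, time stands still between calls to the robot, and variables do not carry over. Pictures are saved under pics/ and viewed, at most 10 in all, crops included, and the job is handed in when it is done.

```bash
mkdir -p pics; python3 - <<'E'
from rig import ctrl, viewer, read_t
import cv2, pickle
d={n:viewer.camera(n) for n in("side","top")}
pickle.dump(d,open('cams.pkl','wb'))
for n in d: cv2.imwrite(f'pics/{n}0.png',cv2.resize(d[n]["image"][:,:,::-1],(800,600),interpolation=cv2.INTER_CUBIC))
print(read_t())
E
```

```text
0.1
```

View pics/top0.png

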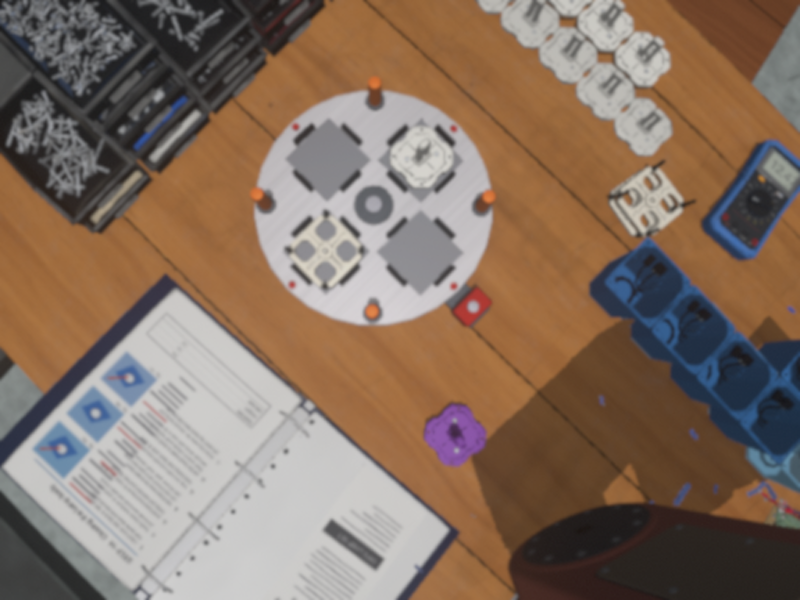

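View pics/side0.png

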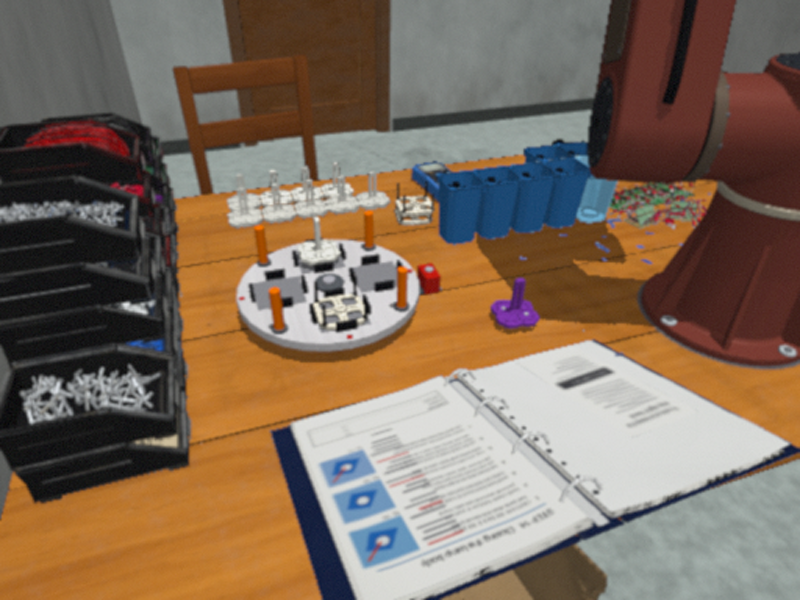

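The top view shows the frame at (326,251), the cap at (421,154), the red block at (471,306), and posts at (375,83), (257,194), (372,310) and (489,198). The table has to turn anticlockwise (+). The right and left posts have empty nests behind them, so either is safe to push.

```bash
cat > h.py <<'E'
import pickle,cv2,numpy as np
def ray(c,p,z):
    u=cv2.undistortPoints(np.array([[p]],float)/1.5625,np.array(c["intrinsics"]),np.array(c["dist"]))[0,0]
    R=np.array(c["R"]);t=np.array(c["t"]);o=-R.T@t;d=R.T@np.array([*u,1])
    return (o+d*(z-o[2])/d[2]).round(1)
E
python3 - <<'E'
from h import *
from rig import ctrl, read_ee_rot
d=pickle.load(open('cams.pkl','rb'));c=d["top"]
P=[ray(c,p,110) for p in [(375,83),(489,198),(372,310),(257,194)]];print(P, sum(P)/4)
C=sum(P)/4
for p in P: print(np.hypot(*(p-C)[:2]),np.degrees(np.arctan2(p[1]-C[1],p[0]-C[0])))
print('hub',ray(c,(374,205),45),'red',ray(c,(471,306),36),'frame',ray(c,(326,251),50),'cap',ray(c,(421,154),60))
print('bins',ray(c,(150,190),60),'bluebin',ray(c,(600,280),80))
s=d["side"]
print([ray(s,p,110) for p in[(261,228),(369,214),(403,268),(277,289)]])
print(read_ee_rot())
E
```

```text
[array([707.1, 259.8, 110. ]), array([572.5, 134. , 110. ]), array([449.3, 267. , 110. ]), array([581.1, 393.4, 110. ])] [577.5  263.55 110.  ]
129.65424212111228 -1.6574015434138734
129.64645193756746 -92.21024144894096
128.24641320520428 178.45848095162003
129.89989414930255 88.4119215784195
hub [577.9 263.3  45. ] red [454.8 148.4  36. ] frame [522.7 321.2  50. ] cap [636.1 206.3  60. ]
bins [599.5 531.5  60. ] bluebin [480.6   0.8  80. ]
[array([700.9, 263.1, 110. ]), array([569.6, 140.6, 110. ]), array([447.5, 266.7, 110. ]), array([577.8, 392.1, 110. ])]
[ 9.72421794e-01  2.33228493e-01 -4.89907432e-05 -5.67066227e-04]
```

```bash
cat >> h.py <<'E'
from scipy.spatial.transform import Rotation as Ro
C=np.array([577.5,263.5])
def pose(deg,z,s=1,r=130):
    a=np.radians(deg);e=np.array([np.cos(a),np.sin(a),0])
    y=s*e;zz=np.array([0,0,-1.]);x=np.cross(y,zz)
    return [*(C+r*e[:2]),z],list(Ro.from_matrix(np.c_[x,y,zz]).as_quat())
E
python3 - <<'E'
from h import *
from rig import *
for s in(1,-1):
    for a,z in((-112,200),(-112,83),(-60,83),(-13,83),(-13,200)):
        q=ctrl.inverse_kinematics(*pose(a,z,s)); print(s,a,None if q is None else np.round(q,2))
print(ctrl.nose_length)
E
```

```text
1 -112 [ 0.13  0.36 -0.17  1.04  0.   -2.63]
1 -112 [ 0.13  0.47 -0.33  0.77  0.   -2.63]
1 -60 [0.12 0.66 0.01 0.92 0.   2.74]
1 -13 [0.22 0.82 0.32 1.07 0.   2.02]
1 -13 [0.22 0.76 0.51 1.32 0.   2.02]
-1 -112 [ 0.13  0.36 -0.17  1.04  0.    0.51]
-1 -112 [ 0.13  0.47 -0.33  0.77  0.    0.51]
-1 -60 [ 0.12  0.66  0.01  0.92  0.   -0.4 ]
-1 -13 [ 0.22  0.82  0.32  1.07  0.   -1.12]
-1 -13 [ 0.22  0.76  0.51  1.32  0.   -1.12]
11.0
```

```bash
python3 - <<'E'
from h import *
from rig import *
ctrl.clamp()
ctrl.move_pose(*pose(-114,240,-1)); print(read_t())
ctrl.line_to(pose(-114,120,-1)[0]); 
for n in("side","top"): cv2.imwrite(f'pics/{n}1.png',viewer.camera(n)["image"][:,:,::-1])
print(read_t(),ctrl.nose_length,read_tool_pos())
a=cv2.imread('pics/side1.png')[100:260,110:320];b=cv2.imread('pics/top1.png')[30:230,140:340]
cv2.imwrite('pics/c1.png',np.hstack([cv2.resize(a,(420,320)),cv2.resize(b,(320,320))]))
E
```

```text
3.275
4.325 11.0 [525.41793024 144.79238686 121.00197149]
```

View pics/c1.png

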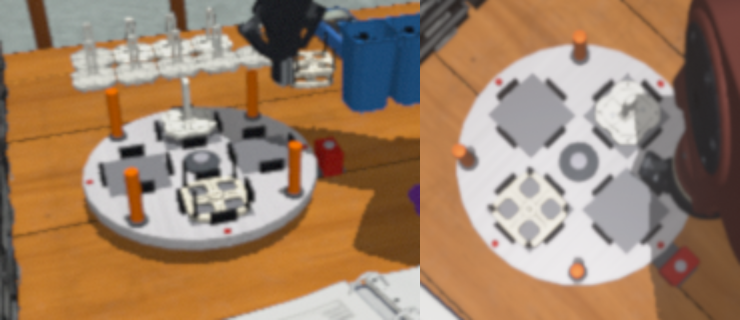

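The crop shows the closed fingertips at about (283,80), above the disc and behind the chosen post, whose top is at (252,70). Nothing else is near them.

```bash
python3 - <<'E'
from h import *
from rig import *
ctrl.line_to(pose(-114,83,-1)[0],velocity=80)
print(read_force().round(1) if hasattr(read_force(),'round') else read_force())
for a in (-106,-99,-90,-80,-70,-60):
    ctrl.line_to(*pose(a,83,-1),velocity=60)
    f=np.array(read_force());print(a,f.round(1),round(read_t(),2))
    if np.linalg.norm(f)>30: break
for n in("side","top"): cv2.imwrite(f'pics/{n}2.png',viewer.camera(n)["image"][:,:,::-1])
a=cv2.imread('pics/side2.png')[100:260,110:320];b=cv2.imread('pics/top2.png')[30:230,140:340]
cv2.imwrite('pics/c2.png',np.hstack([cv2.resize(a,(420,320)),cv2.resize(b,(320,320))]))
E
```

```text
[ 0.2 -1.2 -0.1]
-106 [-0.6 -0.2 -0.2] 5.38
-99 [ 0.5  0.5 -0.6] 5.8
-90 [-2.1  2.1 -0.4] 6.29
-80 [-3.8 -1.5 -0.5] 6.82
-70 [-2.9 -3.  -1.9] 7.34
-60 [-0.6 -1.9 -0.2] 7.87
```

View pics/c2.png

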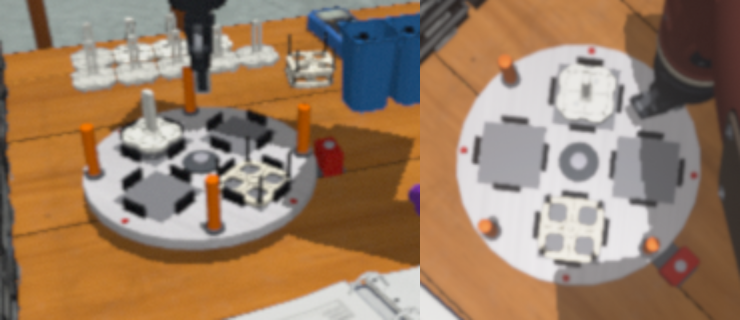

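The disc has turned about 42°. The finger is on its post, and the frame and cap are still seated, so I'll continue pushing.

```bash
python3 - <<'E'
from h import *
from rig import *
for a in (-50,-40,-30,-21,-13):
    ctrl.line_to(*pose(a,83,-1),velocity=60)
    f=np.array(read_force());print(a,f.round(1),round(read_t(),2))
    if np.linalg.norm(f)>30: break
ctrl.line_to(*pose(a-10,83,-1),velocity=60)
ctrl.line_to(pose(a-10,240,-1)[0])
ctrl.move_pose(*pose(-112,260,-1)); ctrl.pause(.3)
for n in("side","top"): cv2.imwrite(f'pics/{n}3.png',viewer.camera(n)["image"][:,:,::-1])
a=cv2.imread('pics/side3.png')[100:260,110:320];b=cv2.imread('pics/top3.png')[30:230,140:340]
cv2.imwrite('pics/c3.png',np.hstack([cv2.resize(a,(420,320)),cv2.resize(b,(320,320))]))
print(read_t())
E
```

```text
-50 [-0.1 -1.1 -0.2] 8.49
-40 [ 0.4 -0.   1.2] 9.02
-30 [0.4 0.5 0.1] 9.54
-21 [-0.4 -0.4 -0.7] 10.03
-13 [ 0.7 -0.5  0.3] 10.48
13.9417
```

View pics/c3.png

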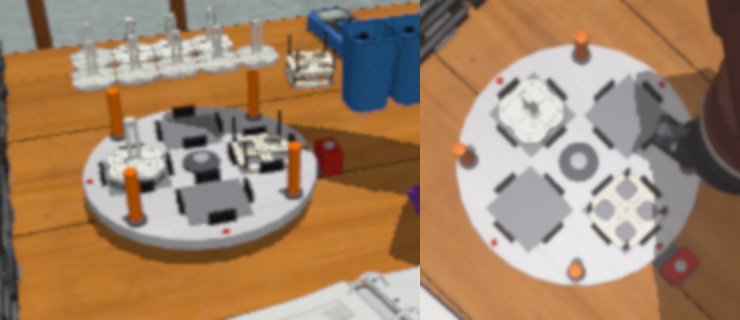

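The frame now sits flat in its nest at the red block (top crop (627,210)). The cap is upright opposite at (532,110), and the posts line up with their detent positions.

```bash
python3 -c "
from rig import *
print(ctrl.finish_job())"
```

```text
the job is handed in; nothing more can be done
None
```

I turned the table one position anticlockwise and handed the job in at about 14 s; the last pictures show it home in its detent, with the lamp frame in its nest at the red block, the cap upright opposite, and the arm clear, but no verdict came back.

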